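Seat a telescope barrel home in the sprung V-block

TASK

Take the spectacle-telescope barrel out of the red lens tray and lay it in the open front of the V-block's groove, white cap outwards and brass eyepiece end towards the fork-shaped back stop. Then slide it along the groove, under the sprung hold-down, until it lies on both flanks and bears firmly against the back stop, and leave it there; push gently once it meets the stop, which is only finger-tight and must keep its setting, and don't press the barrel hard into the flanks. Leave the frame, the plier and the jar where they are.

Things in the scene. Friction and masses are not known exactly. Their poses are not given: they have to be found in the camera images.
- barrel: Loose low-vision telescope barrel: cylinder, 40 mm diameter, 44 mm long, 0.12 to 0.2 kg, black, flat white plastic cap on one end, bare brass eyepiece end tapered over its last 12 mm to 31 mm. Origin on the axis at mid-length; x axis from cap (-22 mm) to eyepiece end (+22 mm). Starts lying in the tray, axis 23 mm above the bench, eyepiece end away from the robot within 0.35 rad of world +x.
- barrel_rear (a point): Centre of the barrel's flat brass eyepiece end face, on the axis, 22 mm from the barrel's origin towards its +x.
- vblock: Fixture fixed to the bench: base plate 150 x 110 x 10 mm, on it a steel 90-degree V-block, 54 mm wide, x = -56 to +40 mm, top faces at z = 32 mm. Origin under the middle of the plate; x runs along the groove from the mouth (robot side) to the back stop; z up; yaw within 0.35 rad. A barrel on both flanks has its axis at y = 0, z = 44.3 mm, along x. From x = -56 to 0 mm the groove is open above.
- bridge (a point): Underside middle of the dark steel bridge that spans the groove at x = 0 to 16 mm of the V-block (point at x = 8, z = 72 mm): legs at y = 27 to 35 mm either side, crossbar top at z = 80 mm, brass plunger housing and pin above it to z = 96 mm with the plunger lifted.
- plunger: Round-nosed spring plunger in the bridge, at x = 8 mm of the V-block, nose 8 mm wide; origin at the nose's lowest point, z = 61.5 mm at rest. The barrel's tapered end lifts it 3 mm (spring 4.5 N at rest, 9 N lifted). Getting the barrel past it and sliding it on underneath resists with some 3 to 13 N, depending on friction and on how hard one leans on the barrel: that is not yet the stop.
- stop: Fork-shaped dark steel back stop with brass thumbscrew, on top of the V-block. Origin in its face, on a seated barrel's axis line (z = 44.3 mm); axes as the V-block's. Its face is set anywhere from x = 26 to 38 mm of the V-block; firm to the touch but only finger-tight: it should not take more than 20 N. Two prongs (y = 10.5 to 18.5 mm each side, 20 mm tall) meet the barrel's eyepiece rim. Barrel is home when barrel_rear is at this origin.
- flank_left: White nylon liner on the +y flank of the groove, 96 mm long and 3 mm thick; its frame is the V-block's (origin under the base plate).
- flank_right: White nylon liner on the -y flank, the same mirrored; its frame is the V-block's.
- tray: Red plastic lens tray, 200 mm (x) x 160 mm (y), walls 3 mm thick and 30 mm tall, fixed; origin under its centre. Two low ribs, 9 mm tall, along x cradle the barrel at y = 0, 20 to 45 mm on the -x side of the centre. A 22 mm divider at x = +40 mm parts off two spare lenses.
- jar: Squat open glass jar of nose pads, 68 mm in diameter, 44 mm tall; origin under its centre. Leave alone.
- plier: Brass bridge plier, 145 mm long, 45 mm wide, 13 mm tall, lying on the bench along its x axis; origin under its pivot, jaws to +x. Leave alone.
- frame: Silver rimless spectacle frame standing open on the bench, 138 mm wide (y), 140 mm deep, 42 mm tall; origin under the bridge, temples to -x. Leave alone.
Not all that is in view belongs to the job. Of the things that look like the barrel, take the one that is nearest to the robot's base at the start.

How it is judged:
On the way, in this order (a step that is already met when the one before it is completed fails the run):
1. the barrel lies in the open front of the groove on both flanks, eyepiece end towards the stop, not yet under the hold-down (angle between the x axis of barrel and the x axis of vblock, either way round below 0.06 rad and y of barrel_rear in the frame of vblock between -0.002 and 0.002 m and z of barrel_rear in the frame of vblock between 0.0418 and 0.0463 m and contact force between barrel and flank_left above 0.2 N and contact force between barrel and flank_right above 0.2 N and x of barrel_rear in the frame of vblock between -0.03 and 0.01 m), for 0.1 s.
2. the barrel bears on both flanks and is pressed against the back stop (over 3 N) for 0.2 s (angle between the x axis of barrel and the x axis of vblock, either way round below 0.06 rad and y of barrel_rear in the frame of vblock between -0.002 and 0.002 m and z of barrel_rear in the frame of vblock between 0.0418 and 0.0463 m and contact force between barrel and flank_left above 0.2 N and contact force between barrel and flank_right above 0.2 N and contact force between barrel and stop above 3 N), for 0.2 s.
At the end, for the whole second after the job is handed in: The barrel rests in the V-block on both flanks, its axis within 3.4 degrees of the groove and 2 mm of its seated line, its eyepiece end within 2 mm of the back stop, at rest and released; the back stop has not shifted by 1.5 mm (angle between the x axis of barrel and the x axis of vblock, either way round below 0.06 rad and y of barrel_rear in the frame of vblock between -0.002 and 0.002 m and z of barrel_rear in the frame of vblock between 0.0418 and 0.0463 m and contact force between barrel and flank_left above 0.2 N and contact force between barrel and flank_right above 0.2 N and x of barrel_rear in the frame of stop between -0.002 and 0.002 m and linear speed of barrel below 0.01 m/s and distance of stop from where it was at the start of the episode below 0.0015 m); the robot touches nothing.
It fails at once if the barrel is pushed against the back stop with more than 20 N (contact force between barrel and stop above 20 N).
It fails at once if the barrel is pressed into a flank with more than 30 N (contact force between barrel and flank_left above 30 N or contact force between barrel and flank_right above 30 N).
It fails at once if the back stop is shifted by 1.5 mm or more (distance of stop from where it was at the start of the episode above 0.0015 m).
It fails at once if the frame, the plier or the jar is moved by more than 20 mm (distance of any of frame, plier, jar from where it was at the start of the episode above 0.02 m).
It also fails if it takes over 67 s, if anything falls off the work surface, if the arm or the gripper's body presses on something with over 40 N, if the wrist force passes 120 N, or if a joint passes its speed limit or range.

ROBOT

A 7-joint arm with a two-finger parallel gripper is mounted at the origin on the work surface. World frame = base frame: x ahead of the robot, y to its left, z up, the work surface at z = 0. Lengths are in m, angles in rad, forces in N, time in s.
With the tool pointing down it reaches from about 0.425 to 1.025 m from the base axis. Payload 3.6 kg.
Tool frame: the origin (TCP) lies between the finger pads; the fingertips stand 14 mm ahead of it and the grasp point (between the pads) lies 5 mm behind it; z points along the fingers, y is the line along which they close (so a half turn about z gives the same grasp; the last joint's range is limited). The gripper opens to 85 mm and grips with 20 to 120 N. Pads are 22 mm wide; open, the fingers measure 114 mm over their backs; the gripper's body (76 mm by 85 mm) begins 54 mm behind the grasp point. The pads swing forward as they close: fully open they stand 13 mm farther back than shut.
Start: joints at [1.161, 0.591, 0.048, 1.609, -0.033, 0.943, -0.034], TCP at [0.225, -0.689, 0.217] pointing down, gripper open.
Joint ranges: [-2.69, 2.69], [-0.47, 2.24], [-1.27, 1.36], [0.19, 2.51], [-1.53, 4.68], [0.08, 2.07], [-3.09, 3.09]. Speed limits (rad/s): [2.57, 2.57, 3.14, 3.14, 3.14, 3.14, 3.14].

INTERFACE

Orientations are given as a 3x3 rotation matrix whose columns are the frame's x, y, z axes.
In Python, from cell import status, imaging, arm gives the robot as it stands.
- The arm moves only by the tool servo_tool, never from a script. Its argument "moves" is a list of rows, each a list of 3 entries, a list of its own where there are three numbers: the shift along the world's x, y, z in mm, then the turn about the world's z in rad, then the closure, from 0 (fully open) to 1 (shut). A call has 1 to 10 rows; each row is the pose to reach, as a shift and turn from the pose commanded when the call began; what a row does not reach only later rows make up. A row lasts 1/12 s, in which the tool goes at most 41.7 mm and 7.16 degrees, less where a joint would pass 70% of its speed; a pose out of reach is approached as far as the arm can. A call with a gripper value outside its range is refused whole. The fingers move at their own pace and stop on an object; "newtons" is the grip in N (left out, the last holds). Time passes only in rows, so rows that repeat a pose let the fingers close. It gives the time, the measured TCP pose, the force, the opening and the grip force at its end, in the units of the state.
- status.get_state(): the state, without advancing time (a new reading comes with each control period).
- imaging.get_image(name): name is "scene" or "side" or "wrist"; returns a dict with "pixels" (420x560x3 uint8, red, green, blue), "camera_matrix" (3x3 intrinsics, pixels), "k1" (the pictures are not rectified: a ray, as slopes to the right and down, at radius r is drawn at 1 + k1 r^2 times it, then the intrinsics apply), "R" (3x3) and "t" (3): a world point X has camera coordinates R X + t. Camera axes: x right, y down, z forward; pixel columns grow to the right and rows downward; lengths in m; the calibration is good to about 2 mm. A picture is of the moment at which its call begins. There is no depth.
- arm.job_done(): hands the job in; it is judged then, once.
The state is a dict: "clock": time; "q": joint angles; "joint_velocities": joint speeds; "joint_torque": joint torques, N m; "tool_pos": TCP position; "eef_rot": TCP orientation; "ft_force": force on the tool from outside, world axes, zero at the start; "torque": the same for the moment, N m; "opening": finger opening in m; "finger_force": force on a finger pad.
Only numpy, scipy, OpenCV 4.12 (cv2) and the standard library are available. Lean on these libraries where they do the work, as an engineer would, in place of code of your own. Each camera call takes 0.05 s, during which the arm holds its last target. There are 200 camera calls.

## Working session

There is one attempt and no reset: what is moved stays moved. The work goes in short steps, Python scripts to look and compute and a tool call to move; the robot and the scene stay as the last step left them, time stands still between calls to the robot, and variables do not carry over. Pictures are saved under pics/ and viewed, at most 10 in all, crops included, and the job is handed in when it is done.

Besides the shell and the picture viewer there is one more tool, called after "Emit:" as name([rows], argument=value, ...), one row to a line, values as JSON. servo_tool: Moves the arm, as the interface text tells. Its arguments: {"type":"object","properties":{"moves":{"type":"array"},"newtons":{"type":"number"}},"required":["moves"]}

```bash
mkdir -p pics
cat > h.py <<'E'
import numpy as np, cv2
from cell import status, imaging, arm
def grab(n):
    d=imaging.get_image(n); return d
def save(d,p): cv2.imwrite(p,cv2.cvtColor(d["pixels"],cv2.COLOR_RGB2BGR))
def ray(d,u,v):
    K=np.array(d["camera_matrix"]);x=(u-K[0,2])/K[0,0];y=(v-K[1,2])/K[1,1]
    s=1.0
    for _ in range(30):
        r2=(x*x+y*y)*s*s; s=1/(1+d["k1"]*r2)
    R=np.array(d["R"]);t=np.array(d["t"])
    return -R.T@t, R.T@np.array([x*s,y*s,1])
def onz(d,u,v,z):
    c,r=ray(d,u,v); return c+r*(z-c[2])/r[2]
def tri(obs):
    A=np.zeros((3,3));b=np.zeros(3)
    for d,u,v in obs:
        c,r=ray(d,u,v);r=r/np.linalg.norm(r);P=np.eye(3)-np.outer(r,r);A+=P;b+=P@c
    return np.linalg.solve(A,b)
def proj(d,X):
    p=np.array(d["R"])@np.array(X)+np.array(d["t"]);x,y=p[:2]/p[2];s=1+d["k1"]*(x*x+y*y)
    K=np.array(d["camera_matrix"]);return K[0,0]*x*s+K[0,2],K[1,1]*y*s+K[1,2]
E
python3 - <<'E'
from h import *
import pickle
D={n:grab(n) for n in("scene","side","wrist")}
pickle.dump(D,open("d0.pkl","wb"))
for n,d in D.items():
    save(d,f"pics/{n}0.png"); c=-np.array(d["R"]).T@d["t"]; print(n,c,d["k1"],np.array(d["R"])[2])
s=status.get_state();print(s)
E
```

```text
scene [ 0.94553926 -0.45711766  0.83815386] -0.0935818576666986 [-0.32315434  0.51795034 -0.79202192]
side [0.08552838 0.85026146 0.96476073] -0.17280765926448402 [ 0.39271095 -0.63306246 -0.66709072]
wrist [ 0.30590464 -0.66410522  0.37252915] -0.04816159236387265 [-0.30861543 -0.09890766 -0.94603054]
{'clock': 0.15, 'q': array([ 1.16146174,  0.59194137,  0.04831425,  1.6095    , -0.03328293,
        0.94268751, -0.03369761]), 'joint_velocities': array([-0.00051003, -0.00191629,  0.00031802, -0.00508496,  0.00012435,
       -0.00078464,  0.00172705]), 'joint_torque': array([ 3.15310630e-03, -5.49247956e+01,  1.54965173e+00, -1.98454016e+01,
        9.55876079e-03,  5.63053778e-03,  1.68247112e-05]), 'tool_pos': array([ 0.2249969 , -0.68852177,  0.21559022]), 'eef_rot': array([[ 9.50509578e-01,  3.10694585e-01, -6.45418834e-04],
       [ 3.10695235e-01, -9.50508226e-01,  1.60702648e-03],
       [-1.14181484e-04, -1.72802262e-03, -9.99998500e-01]]), 'ft_force': array([ 0.47642556, -0.42593778, -0.11503084]), 'torque': array([-0.00407408,  0.03571995,  0.03657263]), 'finger_force': 0.0, 'opening': 0.08545021604615397}
```

View pics/scene0.png

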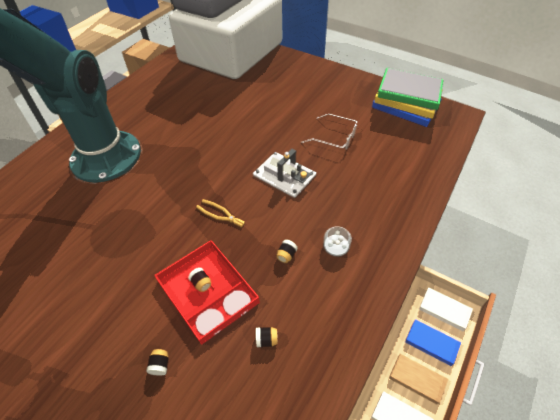

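View pics/side0.png

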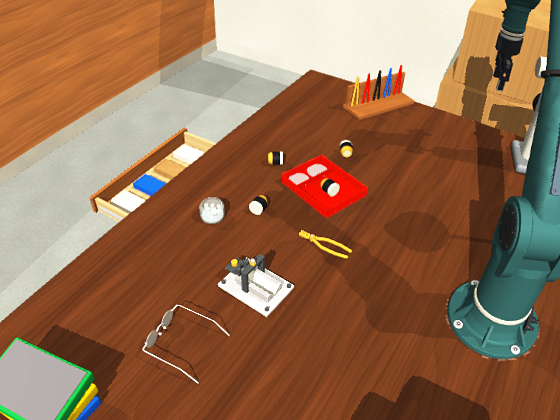

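The scene view shows the barrel in the tray at about (200,280), with its brass end away from the robot. Decoys are at (287,250), (266,337) and (158,362), and the V-block is at (285,172). In the side view the barrel is at (329,187) and the V-block at (257,285).

Run:
```python
from h import *
import pickle
D=pickle.load(open("d0.pkl","rb"))
for n,c in(("scene",(200,280)),("side",(329,187))):
    d=D[n];u,v=c;hsv=cv2.cvtColor(d["pixels"],cv2.COLOR_RGB2HSV)
    w=np.zeros(hsv.shape[:2],np.uint8);w[v-18:v+18,u-18:u+18]=1
    for nm,m in(("white",(hsv[...,1]<60)&(hsv[...,2]>150)),("brass",(hsv[...,0]>12)&(hsv[...,0]<35)&(hsv[...,1]>90)&(hsv[...,2]>110)),("black",hsv[...,2]<55)):
        ys,xs=np.nonzero(m&(w>0));print(n,nm,len(xs),xs.mean(),ys.mean(),onz(d,xs.mean(),ys.mean(),.027))
    # fixture plate and tray
    for nm,m,c2 in(("plate",(hsv[...,1]<60)&(hsv[...,2]>140),(285,172) if n=="scene" else (257,285)),("tray",(hsv[...,1]>180)&((hsv[...,0]<8)|(hsv[...,0]>172))&(hsv[...,2]>120),c)):
        w2=np.zeros(hsv.shape[:2],np.uint8);r=45 if nm=="plate" else 75;w2[c2[1]-r:c2[1]+r,c2[0]-r:c2[0]+r]=1
        ys,xs=np.nonzero(m&(w2>0));hull=cv2.convexHull(np.c_[xs,ys].astype(np.int32));q=cv2.approxPolyDP(hull,5,True)[:,0]
        z=.01 if nm=="plate" else .03
        for p in q: print(n,nm,p,onz(d,*p.astype(float),z).round(4))
im=np.hstack([cv2.resize(D["scene"]["pixels"][140:205,240:330],None,fx=4.4,fy=4.4,interpolation=2),cv2.resize(D["side"]["pixels"][245:320,210:305],None,fx=4.17,fy=3.8133,interpolation=2)])
cv2.imwrite("pics/crop1.png",im[...,::-1]);print(im.shape)
```

```text
scene white 55 195.05454545454546 271.45454545454544 [ 0.52512376 -0.18180639  0.027     ]
scene brass 124 202.58064516129033 283.0483870967742 [ 0.55960958 -0.19665574  0.027     ]
scene black 17 193.7058823529412 279.94117647058823 [ 0.53671303 -0.20119894  0.027     ]
scene plate [326 143] [0.577  0.3908 0.01  ]
scene plate [315 174] [0.6109 0.2562 0.01  ]
scene plate [295 196] [0.6032 0.1542 0.01  ]
scene plate [253 174] [0.4563 0.1638 0.01  ]
scene plate [275 152] [0.4622 0.2747 0.01  ]
scene plate [312 139] [0.5307 0.3846 0.01  ]
scene tray [259 302] [ 0.6988 -0.169   0.03  ]
scene tray [201 344] [ 0.6474 -0.3133  0.03  ]
scene tray [154 274] [ 0.4472 -0.2398  0.03  ]
scene tray [211 240] [ 0.5043 -0.092   0.03  ]
side white 165 326.92727272727274 182.65454545454546 [ 0.55243531 -0.1957958   0.027     ]
side brass 27 323.18518518518516 181.40740740740742 [ 0.56429291 -0.19482523  0.027     ]
side black 68 326.75 184.5 [ 0.5489364  -0.18806984  0.027     ]
side plate [293 285] [0.4483 0.1709 0.01  ]
side plate [266 316] [0.4536 0.2818 0.01  ]
side plate [223 329] [0.5145 0.3638 0.01  ]
side plate [212 320] [0.5497 0.358  0.01  ]
side plate [225 268] [0.6169 0.2165 0.01  ]
side plate [246 257] [0.5941 0.158  0.01  ]
side tray [367 192] [ 0.435  -0.2188  0.03  ]
side tray [326 218] [ 0.4833 -0.0593  0.03  ]
side tray [281 182] [ 0.664  -0.1218  0.03  ]
side tray [281 174] [ 0.6835 -0.1533  0.03  ]
side tray [321 154] [ 0.6319 -0.3064  0.03  ]
(286, 792, 3)
```

View pics/crop1.png

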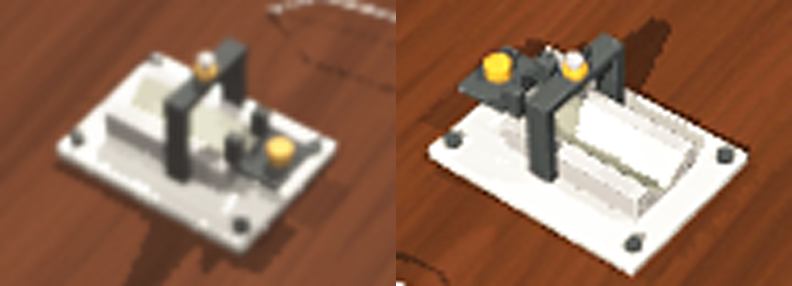

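The crop shows the fixture with its mouth towards the robot. The plate corners give a centre near (0.53, 0.22) and a yaw of about -0.08. The barrel is near (0.54, -0.19) with a yaw of about -0.38. I'll go above the barrel for a close look.

Emit:
servo_tool([
  [[320, 499, 0], -0.68, 0],
  [[320, 499, 0], -0.68, 0],
  [[320, 499, 0], -0.68, 0],
  [[320, 499, 0], -0.68, 0],
  [[320, 499, 0], -0.68, 0],
  [[320, 499, 0], -0.68, 0],
  [[320, 499, 0], -0.68, 0],
  [[320, 499, 0], -0.68, 0],
  [[320, 499, 0], -0.68, 0],
  [[320, 499, 0], -0.68, 0],
])

```text
clock: 0.98
tool_pos: [0.4507, -0.3364, 0.2164]
eef_rot: [[0.934, -0.356, -0.0], [-0.356, -0.934, 0.0], [-0.0, -0.0, -1.0]]
ft_force: [0.9, -0.8, 0.2]
opening: 0.0855
finger_force: 0.0
```

Emit:
servo_tool([
  [[120, 187, 0], 0, 0],
  [[120, 187, 0], 0, 0],
  [[120, 187, 0], 0, 0],
  [[120, 187, 0], 0, 0],
  [[120, 187, 0], 0, 0],
  [[120, 187, 0], 0, 0],
  [[120, 187, 0], 0, 0],
  [[120, 187, 0], 0, 0],
])

```text
clock: 1.65
tool_pos: [0.5703, -0.1503, 0.2162]
eef_rot: [[0.935, -0.353, -0.001], [-0.353, -0.935, -0.0], [-0.001, 0.0, -1.0]]
ft_force: [-1.0, -0.2, 0.4]
opening: 0.0858
finger_force: 0.0
```

```bash
cat > look.py <<'E'
from h import *
import pickle,sys
d=grab("wrist");pickle.dump(d,open(f"{sys.argv[1]}.pkl","wb"));save(d,f"pics/{sys.argv[1]}.png")
c=-np.array(d["R"]).T@d["t"];print(c,status.get_state()["tool_pos"])
E
python3 look.py w1
```

```text
[ 0.6499736  -0.18131154  0.37317392] [ 0.56934919 -0.15217674  0.21620364]
```

View pics/w1.png

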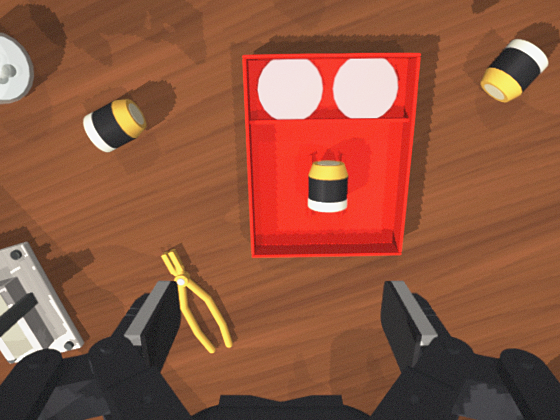

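The wrist view shows the barrel at (328,186), almost aligned with the tray and the tool, brass end up (away from the robot).

Run:
```python
from h import *
import pickle
d=pickle.load(open("w1.pkl","rb"));hsv=cv2.cvtColor(d["pixels"],cv2.COLOR_RGB2HSV).astype(int)
red=(hsv[...,1]>150)&((hsv[...,0]<10)|(hsv[...,0]>170))&(hsv[...,2]>60)
m=np.zeros(red.shape,bool);m[150:225,295:360]=~red[150:225,295:360]
n,l,s,c=cv2.connectedComponentsWithStats(m.astype(np.uint8));k=1+s[1:,4].argmax();m=l==k;print(s[k])
mid=[]
for v in range(176,206,2):
    xs=np.nonzero(m[v])[0];a=onz(d,xs.min()-.5,v,.023);b=onz(d,xs.max()+.5,v,.023);mid.append((a+b)/2)
    if v%10==0:print(v,xs.min(),xs.max(),np.linalg.norm(a-b).round(4))
mid=np.array(mid);p=np.polyfit(mid[:,0],mid[:,1],1);print("yaw",np.arctan(p[0]))
ys=np.nonzero(m[:,322:335].any(1))[0];print(ys.min(),ys.max())
# cap far-edge (bottom in picture, at low z unknown) ; white/black edge on top surface z~.043
g=hsv[...,2][:,328];print([(v,g[v],hsv[v,328,1],hsv[v,328,0]) for v in range(154,218)])
for v in (184,204,212):print(v,onz(d,328,v,.043),onz(d,328,v,.023))
x0=0
from math import *
```

```text
[ 308  160   40   53 1880]
180 309 346 0.0384
190 309 346 0.0387
200 308 347 0.0412
yaw -0.35016115587440094
160 212
[(154, np.int64(207), np.int64(221), np.int64(0)), (155, np.int64(206), np.int64(225), np.int64(1)), (156, np.int64(210), np.int64(211), np.int64(0)), (157, np.int64(214), np.int64(213), np.int64(2)), (158, np.int64(212), np.int64(217), np.int64(1)), (159, np.int64(208), np.int64(222), np.int64(2)), (160, np.int64(184), np.int64(150), np.int64(9)), (161, np.int64(158), np.int64(76), np.int64(18)), (162, np.int64(152), np.int64(52), np.int64(24)), (163, np.int64(157), np.int64(54), np.int64(23)), (164, np.int64(153), np.int64(55), np.int64(21)), (165, np.int64(188), np.int64(102), np.int64(17)), (166, np.int64(249), np.int64(158), np.int64(21)), (167, np.int64(250), np.int64(152), np.int64(27)), (168, np.int64(248), np.int64(148), np.int64(28)), (169, np.int64(247), np.int64(148), np.int64(28)), (170, np.int64(247), np.int64(148), np.int64(28)), (171, np.int64(247), np.int64(153), np.int64(27)), (172, np.int64(247), np.int64(145), np.int64(28)), (173, np.int64(247), np.
[... 1727 characters left out ...]
), np.int64(0)), (209, np.int64(248), np.int64(1), np.int64(90)), (210, np.int64(254), np.int64(7), np.int64(99)), (211, np.int64(255), np.int64(9), np.int64(57)), (212, np.int64(247), np.int64(128), np.int64(5)), (213, np.int64(247), np.int64(213), np.int64(2)), (214, np.int64(247), np.int64(208), np.int64(2)), (215, np.int64(247), np.int64(210), np.int64(2)), (216, np.int64(247), np.int64(215), np.int64(2)), (217, np.int64(247), np.int64(219), np.int64(3))]
184 [ 0.553143   -0.19326157  0.043     ] [ 0.54727757 -0.19398543  0.023     ]
204 [ 0.53409114 -0.18695633  0.043     ] [ 0.52707166 -0.18729826  0.023     ]
212 [ 0.5262661 -0.1843708  0.043    ] [ 0.51877262 -0.18455611  0.023     ]
```

Emit:
servo_tool([
  [[-22, -41, -30], 0.01, 0],
  [[-22, -41, -70], 0.01, 0],
  [[-22, -41, -110], 0.01, 0],
  [[-22, -41, -145], 0.01, 0],
  [[-22, -41, -170], 0.01, 0],
  [[-22, -41, -182], 0.01, 0],
  [[-22, -41, -190], 0.01, 0],
  [[-22, -41, -190], 0.01, 0],
], newtons=40)

```text
clock: 2.37
tool_pos: [0.5471, -0.1937, 0.0257]
eef_rot: [[0.937, -0.349, -0.002], [-0.349, -0.937, -0.0], [-0.002, 0.001, -1.0]]
ft_force: [-0.5, 0.9, 1.2]
opening: 0.0855
finger_force: 0.0
```

Emit:
servo_tool([
  [[0, 0, 0], 0, 0.3],
  [[0, 0, 0], 0, 0.5],
  [[0, 0, 0], 0, 0.7],
  [[0, 0, 0], 0, 0.8],
  [[0, 0, 0], 0, 0.8],
  [[0, 0, 0], 0, 0.8],
  [[0, 0, 0], 0, 0.8],
], newtons=40)

```text
clock: 2.95
tool_pos: [0.5483, -0.1923, 0.0268]
eef_rot: [[0.938, -0.347, 0.0], [-0.347, -0.938, -0.0], [0.0, -0.0, -1.0]]
ft_force: [0.2, 0.2, 0.7]
opening: 0.017
finger_force: 0.0
```

The opening is below 40 mm with no grip force, so the barrel isn't between the fingers. I'll look before doing anything else.

```bash
python3 look.py w2
```

```text
[ 0.62801456 -0.22274638  0.18396635] [ 0.54821511 -0.1923591   0.02671744]
```

View pics/w2.png

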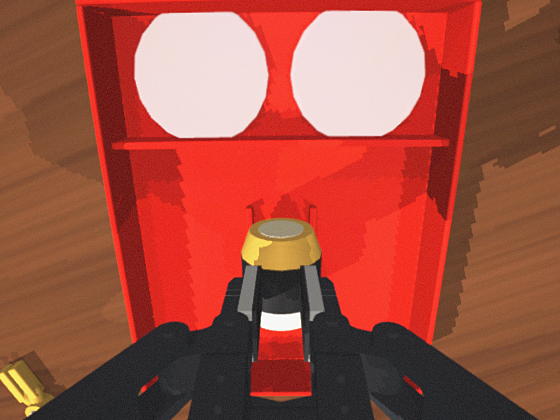

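Run:
```python
from h import *
import pickle
d=pickle.load(open("w2.pkl","rb"));s=status.get_state();print(s["opening"],s["finger_force"],s["ft_force"])
a=-.35;ex=np.array([np.cos(a),np.sin(a),0]);ey=np.array([-ex[1],ex[0],0]);c=np.array([.547,-.193,.023])
for x,y,z in((22,0,0),(22,0,15.5),(10,0,20),(10,20,0),(10,-20,0),(-22,0,20),(-22,0,-20)):print("barrel",(x,y,z),np.round(proj(d,c+ex*x/1e3+ey*y/1e3+[0,0,z/1e3]),0))
p=s["tool_pos"]
for x,y,z in((11,8.5,-14),(11,8.5,0),(11,8.5,20),(-11,8.5,-14),(-11,8.5,20),(11,20,-14),(11,20,20),(11,20,30)):print("pad",(x,y,z),np.round(proj(d,p+ex*x/1e3+ey*y/1e3+[0,0,z/1e3]),0))
w=d["pixels"].copy();w=cv2.resize(w[190:420,170:400],None,fx=2.6,fy=2.6,interpolation=2);cv2.imwrite("pics/w2c.png",w[...,::-1])
```

```text
0.01682639554178875 0.06831010397078785 [ 0.2975416  -0.72305447  0.94298601]
barrel (22, 0, 0) [281. 229.]
barrel (22, 0, 15.5) [281. 242.]
barrel (10, 0, 20) [281. 271.]
barrel (10, 20, 0) [241. 252.]
barrel (10, -20, 0) [321. 251.]
barrel (-22, 0, 20) [281. 331.]
barrel (-22, 0, -20) [281. 287.]
pad (11, 8.5, -14) [263. 240.]
pad (11, 8.5, 0) [261. 251.]
pad (11, 8.5, 20) [259. 271.]
pad (-11, 8.5, -14) [263. 277.]
pad (-11, 8.5, 20) [260. 314.]
pad (11, 20, -14) [241. 240.]
pad (11, 20, 20) [232. 271.]
pad (11, 20, 30) [229. 283.]
```

View pics/w2c.png

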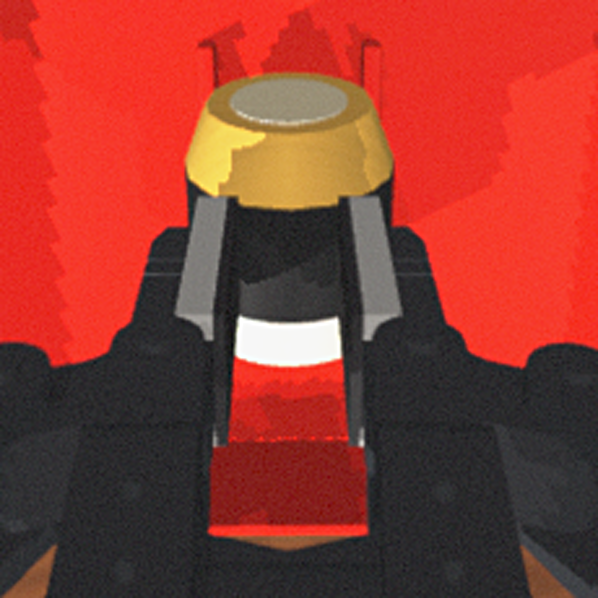

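The barrel is undisturbed and exactly where I predicted it. The fingers have closed above it: the pad tips project at about z ≈ TCP + 17 mm or more, and the opening has reached its commanded 17 mm. So the real fingertips sit about 30 mm higher than the stated tool frame puts them. I'll measure this by touching the barrel top lightly.

Emit:
servo_tool([
  [[0, 0, -2], 0, 0.8],
  [[0, 0, -4], 0, 0.8],
  [[0, 0, -4], 0, 0.8],
])

```text
clock: 3.25
tool_pos: [0.5497, -0.1935, 0.0257]
eef_rot: [[0.938, -0.348, 0.003], [-0.348, -0.938, -0.001], [0.003, -0.0, -1.0]]
ft_force: [-3.8, 1.5, 24.2]
opening: 0.0169
finger_force: 10.6
```

Contact came with TCP z ≈ 26 mm, so the real tips stand about 15 mm behind the reported TCP rather than 14 mm ahead. I'll raise, open, and descend with that correction, watching the force.

Emit:
servo_tool([
  [[0, 0, 10], 0, 0.8],
  [[0, 0, 24], 0, 0.3],
  [[0, 0, 24], 0, 0],
  [[0, 0, 24], 0, 0],
  [[0, 0, 24], 0, 0],
  [[0, 0, 24], 0, 0],
  [[0, 0, 24], 0, 0],
])

```text
clock: 3.83
tool_pos: [0.5475, -0.1922, 0.0457]
eef_rot: [[0.938, -0.347, -0.001], [-0.347, -0.938, 0.0], [-0.002, 0.0, -1.0]]
ft_force: [0.4, -0.0, 0.7]
opening: 0.0852
finger_force: 0.0
```

Emit:
servo_tool([
  [[0, 0, -15], 0, 0],
  [[0, 0, -25], 0, 0],
  [[0, 0, -35], 0, 0],
  [[0, 0, -40], 0, 0],
  [[0, 0, -44], 0, 0],
  [[0, 0, -44], 0, 0],
])

```text
clock: 4.33
tool_pos: [0.5474, -0.1922, 0.0014]
eef_rot: [[0.938, -0.347, -0.002], [-0.347, -0.938, 0.001], [-0.002, 0.0, -1.0]]
ft_force: [-0.0, 0.3, -0.7]
opening: 0.0852
finger_force: 0.0
```

Emit:
servo_tool([
  [[0, 0, -3], 0, 0],
  [[0, 0, -3], 0, 0.3],
  [[0, 0, -3], 0, 0.5],
  [[0, 0, -3], 0, 0.7],
  [[0, 0, -3], 0, 0.7],
  [[0, 0, -3], 0, 0.7],
  [[0, 0, -3], 0, 0.7],
  [[0, 0, -3], 0, 0.7],
], newtons=40)

```text
clock: 5.0
tool_pos: [0.5486, -0.1923, 0.0001]
eef_rot: [[0.938, -0.347, 0.001], [-0.347, -0.938, 0.0], [0.001, -0.0, -1.0]]
ft_force: [0.3, 1.2, 5.5]
opening: 0.0386
finger_force: 40.1
```

Emit:
servo_tool([
  [[0, 0, 15], 0, 0.7],
  [[0, 0, 45], 0, 0.7],
  [[0, 0, 85], 0, 0.7],
  [[0, 0, 125], 0, 0.7],
  [[-4, 30, 150], 0, 0.7],
  [[-8, 65, 170], 0.05, 0.7],
  [[-12, 105, 180], 0.1, 0.7],
  [[-16, 145, 180], 0.15, 0.7],
  [[-20, 185, 180], 0.2, 0.7],
  [[-25, 225, 180], 0.27, 0.7],
])

```text
clock: 5.83
tool_pos: [0.5223, 0.0341, 0.1796]
eef_rot: [[0.997, -0.082, 0.0], [-0.082, -0.997, -0.0], [0.0, 0.0, -1.0]]
ft_force: [1.4, 0.9, -1.9]
opening: 0.0382
finger_force: 41.1
```

Emit:
servo_tool([
  [[-5, 40, 0], 0, 0.7],
  [[-10, 80, 0], 0, 0.7],
  [[-15, 120, 0], 0, 0.7],
  [[-20, 155, 0], 0, 0.7],
  [[-23, 180, 0], 0, 0.7],
  [[-23, 187, 0], 0, 0.7],
  [[-23, 187, 0], 0, 0.7],
  [[-23, 187, 0], 0, 0.7],
])

```text
clock: 6.5
tool_pos: [0.4997, 0.2184, 0.179]
eef_rot: [[0.996, -0.084, -0.001], [-0.084, -0.996, -0.002], [-0.001, 0.002, -1.0]]
ft_force: [1.2, 0.2, -1.3]
opening: 0.0382
finger_force: 41.1
```

```bash
python3 look.py w3
```

```text
[0.5845588  0.21025429 0.33598371] [0.49997466 0.21724801 0.17902878]
```

View pics/w3.png

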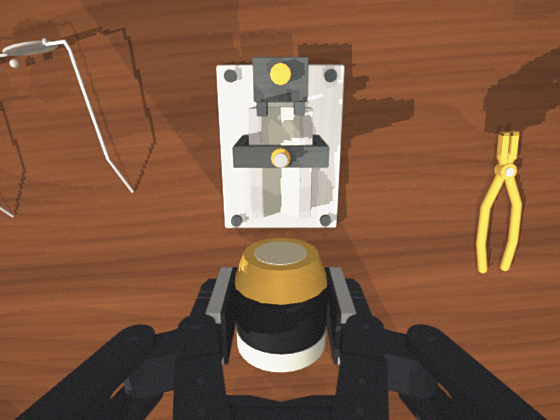

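The wrist view shows the barrel held square, brass end forward at (280,252). The V-block plate spans about (217..344, 66..228), with the bridge at (280,155) and the stop prongs at (262,107) and (299,107).

```bash
cat > vb.py <<'E'
from h import *
import pickle,sys
d=pickle.load(open(sys.argv[1]+".pkl","rb"));hsv=cv2.cvtColor(d["pixels"],cv2.COLOR_RGB2HSV).astype(int)
m=(hsv[...,1]<45)&(hsv[...,2]>120);m[:,:200]=0;m[:,360:]=0;m[235:]=0;m[:55]=0
n,l,s,c=cv2.connectedComponentsWithStats(m.astype(np.uint8));k=1+s[1:,4].argmax();ys,xs=np.nonzero(l==k)
h=cv2.convexHull(np.c_[xs,ys].astype(np.int32))[:,0]
W=np.array([onz(d,float(u),float(v),.01)[:2] for u,v in h])
print("rect",cv2.minAreaRect((W*1e3).astype(np.float32)))
q=cv2.approxPolyDP(h.reshape(-1,1,2),6,True)[:,0];print(q.tolist());P=[onz(d,*p.astype(float),.01)[:2].round(4) for p in q];print(P)
# dark screws on plate
b=(hsv[...,2]<90).astype(np.uint8);n,l,s,c=cv2.connectedComponentsWithStats(b)
for i in range(1,n):
    if 40<s[i,4]<220 and 200<c[i][0]<360 and c[i][1]<235: print("scr",c[i].round(1),s[i,4],onz(d,*c[i],.012).round(4))
# yellow things
y=((hsv[...,0]>12)&(hsv[...,0]<35)&(hsv[...,1]>100)&(hsv[...,2]>120)).astype(np.uint8);n,l,s,c=cv2.connectedComponentsWithStats(y)
for i in range(1,n):
    if s[i,4]>20 and 200<c[i][0]<360: print("yel",c[i].round(1),s[i])
E
python3 vb.py w3
```

```text
rect ((532.8598022460938, 214.31495666503906), (109.63682556152344, 154.03846740722656), 85.18231201171875)
[[343, 65], [335, 226], [226, 227], [216, 67], [252, 58]]
[array([0.5996, 0.1547]), array([0.4526, 0.1671]), array([0.4608, 0.2738]), array([0.6072, 0.263 ]), array([0.6116, 0.2315])]
scr [317.6  61. ] 62 [0.6044 0.1764 0.012 ]
scr [294.8  68.8] 143 [0.5997 0.1961 0.012 ]
scr [329.8  75.2] 86 [0.5922 0.1666 0.012 ]
scr [277.6  98.9] 185 [0.5764 0.2128 0.012 ]
yel [280.1  73.5] [270  63  21  22 369]
yel [279.9 154.5] [271 148  20  19 143]
yel [280.3 276. ] [ 235  237   92   68 3961]
```

Emit:
servo_tool([
  [[-6, 0, -35], 0.005, 0.7],
  [[-6, 0, -70], 0.005, 0.7],
  [[-6, 0, -100], 0.005, 0.7],
  [[-6, 0, -125], 0.005, 0.7],
  [[-6, 0, -140], 0.005, 0.7],
  [[-6, 0, -144], 0.005, 0.7],
  [[-6, 0, -144], 0.005, 0.7],
])

```text
clock: 7.13
tool_pos: [0.4939, 0.2169, 0.0345]
eef_rot: [[0.997, -0.082, -0.002], [-0.082, -0.997, -0.002], [-0.002, 0.003, -1.0]]
ft_force: [0.1, 0.2, -2.3]
opening: 0.0385
finger_force: 41.1
```

```bash
python3 look.py w4
```

```text
[0.57894508 0.20899029 0.19141921] [0.4946464  0.21773141 0.03555699]
```

View pics/w4.png

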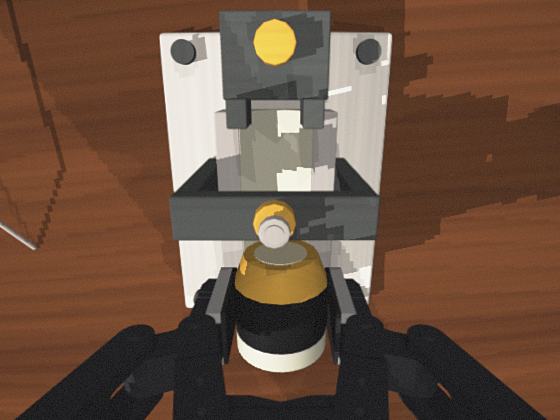

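The wrist view shows the barrel centred at u≈281, while the bridge, plunger and stop are centred at u≈275. So the groove is about 2 mm to +y of the barrel. I'll compute the correction from both.

Run:
```python
from h import *
import pickle
d=pickle.load(open("w4.pkl","rb"));hsv=cv2.cvtColor(d["pixels"],cv2.COLOR_RGB2HSV).astype(int)
print("K",d["camera_matrix"][0][2],status.get_state()["tool_pos"])
w=(hsv[...,1]<40)&(hsv[...,2]>150);
for v in (352,356,360):
    xs=np.nonzero(w[v,215:350])[0]+215;print("cap",v,xs.min(),xs.max())
br=(hsv[...,0]>10)&(hsv[...,0]<35)&(hsv[...,1]>90)&(hsv[...,2]>70)
for v in (275,282,288):
    xs=np.nonzero(br[v,215:350])[0]+215;print("brass",v,xs.min(),xs.max(),onz(d,(xs.min()+xs.max())/2,v,.0585).round(4))
o=np.array([.530,.2147]);a=-.079;R=np.array([[np.cos(a),np.sin(a)],[-np.sin(a),np.cos(a)]])
def V(u,v,z):return (R@(onz(d,u,v,z)[:2]-o)*1e3).round(1)
print("bridge ends top",V(171,195,.08),V(379,195,.08),"front",V(172,239,.07),V(377,239,.07))
print("plate back",V(161,34,.01),V(391,34,.01)); print("stop",V(221,12,.064),V(330,12,.064),V(226,100,.06),V(326,100,.06))
print("barrel brass edge",V(281,288,.0585),"cap end top",V(281,369,.0785-.0),V(281,352,.0785),"face",V(281,252,.0585))
```

```text
K 280.397149778399 [0.4946464  0.21773141 0.03555699]
cap 352 240 313
cap 356 243 315
cap 360 247 339
brass 275 236 325 [0.5048 0.2148 0.0585]
brass 282 235 326 [0.5015 0.2151 0.0585]
brass 288 236 324 [0.4986 0.2155 0.0585]
bridge ends top [16.5 33.7] [ 16.1 -34.2] front [-3.5 38.3] [ -3.9 -37.8]
plate back [74.1 53.2] [ 73.6 -54. ]
stop [73.  16.8] [ 72.8 -18.2] [45.5 17.1] [ 45.3 -18.3]
barrel brass edge [-31.4  -2.1] cap end top [-56.5  -1.9] [-48.   -1.9] face [-14.5  -2.2]
```

Emit:
servo_tool([
  [[0, 2, 0], 0, 0.7],
  [[0, 2, -4], 0, 0.7],
  [[0, 2, -8], 0, 0.7],
  [[0, 2, -11], 0, 0.7],
  [[0, 2, -11], 0, 0.7],
])

```text
clock: 7.6
tool_pos: [0.4938, 0.2216, 0.0243]
eef_rot: [[0.997, -0.079, -0.0], [-0.079, -0.997, -0.0], [-0.0, 0.0, -1.0]]
ft_force: [-0.5, -0.7, -1.8]
opening: 0.0385
finger_force: 41.1
```

Emit:
servo_tool([
  [[0, 0, -1], 0, 0.7],
  [[0, 0, -1], 0, 0.7],
])

```text
clock: 7.77
tool_pos: [0.494, 0.2212, 0.0236]
eef_rot: [[0.997, -0.079, -0.0], [-0.079, -0.997, -0.001], [-0.0, 0.001, -1.0]]
ft_force: [-0.5, -0.5, -0.4]
opening: 0.0384
finger_force: 41.3
```

```bash
python3 look.py w5
python3 - <<'E'
from h import *
import pickle
d=pickle.load(open("w5.pkl","rb"));hsv=cv2.cvtColor(d["pixels"],cv2.COLOR_RGB2HSV).astype(int)
br=(hsv[...,0]>10)&(hsv[...,0]<35)&(hsv[...,1]>90)&(hsv[...,2]>70)
o=np.array([.530,.2147]);a=-.079;R=np.array([[np.cos(a),np.sin(a)],[-np.sin(a),np.cos(a)]])
def V(u,v,z):return (R@(onz(d,u,v,z)[:2]-o)*1e3).round(1)
for v in (275,282,288):
    xs=np.nonzero(br[v,215:350])[0]+215;print("brass",v,xs.min(),xs.max(),V((xs.min()+xs.max())/2,v,.047))
dark=(hsv[...,2]<110)&(hsv[...,1]<110)
for v in range(150,250,8):
    xs=np.nonzero(dark[v,120:420])[0]+120
    if len(xs)>100: print("bar",v,xs.min(),xs.max(),V(xs.min(),v,.08),V(xs.max(),v,.08))
print(status.get_state()["ft_force"])
E
```

```text
[0.57878766 0.21318831 0.18067782] [0.49398412 0.22112469 0.02359484]
brass 275 236 325 [-25.7   2.3]
brass 282 235 326 [-29.1   2.3]
brass 288 236 324 [-32.    2.5]
bar 206 173 403 [15.8 34.3] [ 15.7 -34.3]
bar 214 173 403 [13.3 34.6] [ 13.2 -34.6]
bar 222 174 402 [10.7 34.5] [ 10.6 -34.5]
bar 230 175 401 [ 8.1 34.5] [  8.  -34.5]
bar 238 176 400 [ 5.5 34.4] [  5.3 -34.5]
bar 246 177 399 [ 2.8 34.4] [  2.6 -34.5]
[-1.12051811 -0.40172202  0.19852949]
```

Emit:
servo_tool([
  [[0, 0, 3], 0, 0.7],
  [[0, -2.3, 3], 0, 0.7],
  [[0, -2.3, 3], 0, 0.7],
  [[0, -2.3, 3], 0, 0.7],
  [[0, -2.3, 3], 0, 0.7],
])

```text
clock: 8.23
tool_pos: [0.4941, 0.2194, 0.0265]
eef_rot: [[0.997, -0.079, 0.0], [-0.079, -0.997, 0.0], [-0.0, -0.0, -1.0]]
ft_force: [0.3, -0.4, -0.9]
opening: 0.0384
finger_force: 41.1
```

```bash
cat > lat.py <<'E'
from h import *
d=grab("wrist");hsv=cv2.cvtColor(d["pixels"],cv2.COLOR_RGB2HSV).astype(int)
br=(hsv[...,0]>10)&(hsv[...,0]<35)&(hsv[...,1]>90)&(hsv[...,2]>70)
o=np.array([.530,.2147]);a=-.079;R=np.array([[np.cos(a),np.sin(a)],[-np.sin(a),np.cos(a)]])
def V(u,v,z):return (R@(onz(d,u,v,z)[:2]-o)*1e3).round(1)
s=status.get_state();zb=s["tool_pos"][2]+.023
for v in (275,282):
    xs=np.nonzero(br[v,215:350])[0]+215;print("brass",v,xs.min(),xs.max(),V((xs.min()+xs.max())/2,v,zb))
dark=(hsv[...,2]<110)&(hsv[...,1]<110)
for v in (214,230):
    xs=np.nonzero(dark[v,120:420])[0]+120; print("bar",v,xs.min(),xs.max(),V(xs.min(),v,.08),V(xs.max(),v,.08))
print(s["tool_pos"],s["ft_force"])
E
python3 lat.py
```

```text
brass 275 236 325 [-25.7   0.5]
brass 282 235 326 [-29.1   0.5]
bar 214 170 394 [12.5 34.6] [ 12.4 -34.6]
bar 230 172 392 [ 7.2 34.6] [  7.1 -34.5]
[0.49408251 0.21938152 0.02648498] [ 0.24432974 -0.37464574 -2.15080274]
```

Only 0.5 mm off centre now. I'll trim that and lower to seat.

Emit:
servo_tool([
  [[0, -0.5, -2], 0, 0.7],
  [[0, -0.5, -3.5], 0, 0.7],
  [[0, -0.5, -3.5], 0, 0.7],
  [[0, -0.5, -3.5], 0, 0.7],
])

```text
clock: 8.62
tool_pos: [0.494, 0.2187, 0.0228]
eef_rot: [[0.997, -0.079, -0.0], [-0.079, -0.997, -0.0], [-0.0, 0.0, -1.0]]
ft_force: [-0.4, 0.1, -1.5]
opening: 0.0383
finger_force: 41.1
```

Emit:
servo_tool([
  [[0, 0, -1], 0, 0.7],
  [[0, 0, -1], 0, 0.7],
])

```text
clock: 8.78
tool_pos: [0.494, 0.2188, 0.0218]
eef_rot: [[0.997, -0.079, -0.0], [-0.079, -0.997, -0.0], [-0.0, 0.0, -1.0]]
ft_force: [0.1, -0.3, -2.3]
opening: 0.0383
finger_force: 41.1
```

Emit:
servo_tool([
  [[0, 0, -1], 0, 0.7],
  [[0, 0, -1], 0, 0.7],
])

```text
clock: 8.95
tool_pos: [0.4942, 0.219, 0.0215]
eef_rot: [[0.997, -0.079, 0.0], [-0.079, -0.997, 0.0], [0.0, -0.0, -1.0]]
ft_force: [-1.7, -0.3, 2.8]
opening: 0.0388
finger_force: 41.7
```

Emit:
servo_tool([
  [[0, 0, -0.5], 0, 0.7],
  [[0, 0, -0.5], 0, 0.7],
])

```text
clock: 9.12
tool_pos: [0.4942, 0.219, 0.0214]
eef_rot: [[0.997, -0.079, 0.0], [-0.079, -0.997, 0.0], [0.0, -0.0, -1.0]]
ft_force: [-1.9, -0.5, 7.5]
opening: 0.0385
finger_force: 42.2
```

The barrel is seated with light contact, at the height I expected. I'll unload, release and lift clear.

Emit:
servo_tool([
  [[0, 0, 1], 0, 0.7],
  [[0, 0, 1], 0, 0.45],
  [[0, 0, 1], 0, 0.3],
  [[0, 0, 1], 0, 0],
  [[0, 0, 1], 0, 0],
  [[0, 0, 1], 0, 0],
  [[0, 0, 10], 0, 0],
  [[0, 0, 40], 0, 0],
  [[0, 0, 75], 0, 0],
])

```text
clock: 9.87
tool_pos: [0.4924, 0.218, 0.095]
eef_rot: [[0.997, -0.079, -0.005], [-0.079, -0.997, -0.002], [-0.004, 0.003, -1.0]]
ft_force: [1.6, -0.3, -0.1]
opening: 0.0852
finger_force: 0.0
```

Emit:
servo_tool([
  [[0, 0, 40], 0, 0.5],
  [[0, 0, 40], 0, 1],
  [[0, 0, 40], 0, 1],
  [[0, 0, 40], 0, 1],
  [[0, 0, 40], 0, 1],
  [[0, 0, 40], 0, 1],
  [[0, 0, 40], 0, 1],
])

```text
clock: 10.45
tool_pos: [0.4932, 0.2183, 0.1343]
eef_rot: [[0.997, -0.079, -0.002], [-0.079, -0.997, -0.001], [-0.002, 0.002, -1.0]]
ft_force: [0.2, -0.2, -1.1]
opening: 0.0005
finger_force: 0.0
```

```bash
python3 look.py w6
```

```text
[0.57832726 0.21053584 0.2911544 ] [0.49340441 0.21844398 0.13440258]
```

View pics/w6.png

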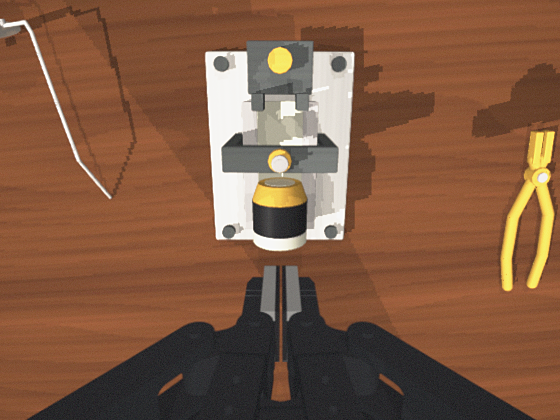

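The wrist view shows the barrel released and aligned in the groove, with its cap end at (280,245) and the brass end just short of the bridge. Next I'll work out where the stop face and the cap are.

Run:
```python
from h import *
import pickle
o=np.array([.530,.2147]);a=-.079;R=np.array([[np.cos(a),np.sin(a)],[-np.sin(a),np.cos(a)]])
for n in("w4","w6"):
    d=pickle.load(open(n+".pkl","rb"))
    def V(u,v,z):return (R@(onz(d,u,v,z)[:2]-o)*1e3).round(1)
    hsv=cv2.cvtColor(d["pixels"],cv2.COLOR_RGB2HSV).astype(int)
    for u in ((238,312) if n=="w4" else (258,302)):
        dk=np.nonzero(hsv[60:150 if n=="w4" else 125,u,2]<100)[0]+60;print(n,u,dk.max(),[V(u,dk.max()+.5,z) for z in(.034,.054)])
w=(hsv[...,1]<40)&(hsv[...,2]>150)
ys=np.nonzero(w[225:262,280])[0]+225;print("cap end top",ys.max(),V(280,ys.max()+.5,.0643),"mid row",V(280,220,.0643))
dk=np.nonzero((hsv[220,:,2]<100)[240:320])[0]+240;print(dk.min(),dk.max(),V((dk.min()+dk.max())/2,220,.0443))
s=status.get_state();print("tool",(R@(s["tool_pos"][:2]-o)*1e3).round(1),s["ft_force"])
```

```text
w4 238 128 [array([32.8, 16.2]), array([34.9, 13.9])]
w4 312 128 [array([ 32.6, -15.9]), array([ 34.7, -14.1])]
w6 258 93 [array([45.1, 14.6]), array([45.4, 13.5])]
w6 302 93 [array([ 45.1, -15.6]), array([ 45.4, -14.4])]
cap end top 249 [-58.4  -0.3] mid row [-36.4  -0.3]
253 306 [-43.9   0. ]
tool [-36.8   0.8] [0.09458784 0.37878575 0.46757998]
```

Emit:
servo_tool([
  [[-40, 4, 0], 0, 1],
  [[-45, 4, 0], 0, 1],
  [[-45, 4, -35], 0, 1],
  [[-45, 4, -70], 0, 1],
  [[-45, 4, -100], 0, 1],
  [[-45, 4, -108], 0, 1],
  [[-45, 4, -111], 0, 1],
  [[-45, 4, -111], 0, 1],
  [[-45, 4, -111], 0, 1],
], newtons=20)

```text
clock: 11.25
tool_pos: [0.4499, 0.2231, 0.0254]
eef_rot: [[0.997, -0.079, 0.001], [-0.079, -0.997, 0.001], [0.001, -0.001, -1.0]]
ft_force: [0.2, 0.7, 0.3]
opening: -0.0002
finger_force: 0.0
```

Emit:
servo_tool([
  [[3, -0.2, -2], 0, 1],
  [[6, -0.5, -2.5], 0, 1],
  [[9, -0.7, -2.5], 0, 1],
  [[11, -0.9, -2.5], 0, 1],
  [[13, -1, -2.5], 0, 1],
  [[15, -1.2, -2.5], 0, 1],
  [[17, -1.3, -2.5], 0, 1],
  [[19, -1.5, -2.5], 0, 1],
  [[21, -1.7, -2.5], 0, 1],
  [[21, -1.7, -2.5], 0, 1],
])

```text
clock: 12.08
tool_pos: [0.4708, 0.221, 0.022]
eef_rot: [[0.997, -0.08, 0.001], [-0.08, -0.997, 0.0], [0.001, -0.0, -1.0]]
ft_force: [-1.4, -0.3, 1.0]
opening: -0.0005
finger_force: 0.6
```

Emit:
servo_tool([
  [[1.5, -0.1, 0], 0, 1],
  [[3, -0.2, 0], 0, 1],
  [[4.5, -0.4, 0], 0, 1],
  [[6, -0.5, 0], 0, 1],
  [[7.5, -0.6, 0], 0, 1],
  [[9, -0.7, 0], 0, 1],
  [[10.5, -0.8, 0], 0, 1],
  [[12, -0.9, 0], 0, 1],
])

```text
clock: 12.75
tool_pos: [0.4823, 0.22, 0.0219]
eef_rot: [[0.997, -0.079, -0.0], [-0.079, -0.997, -0.0], [-0.0, 0.0, -1.0]]
ft_force: [-1.4, -0.5, 0.3]
opening: 0.0003
finger_force: 0.7
```

Emit:
servo_tool([
  [[1, -0.1, 0], 0, 1],
  [[2, -0.2, 0], 0, 1],
  [[3, -0.2, 0], 0, 1],
  [[4, -0.3, 0], 0, 1],
  [[5, -0.4, 0], 0, 1],
  [[6, -0.5, 0], 0, 1],
  [[7, -0.6, 0], 0, 1],
  [[8, -0.6, 0], 0, 1],
])

```text
clock: 13.42
tool_pos: [0.4868, 0.2195, 0.0219]
eef_rot: [[0.997, -0.078, -0.006], [-0.078, -0.997, -0.001], [-0.006, 0.002, -1.0]]
ft_force: [-7.9, 1.2, 6.3]
opening: -0.0004
finger_force: 4.0
```

Emit:
servo_tool([
  [[1, -0.1, 0], 0, 1],
  [[2, -0.2, 0], 0, 1],
  [[3, -0.2, 0], 0, 1],
  [[4, -0.3, 0], 0, 1],
  [[5, -0.4, 0], 0, 1],
  [[6, -0.5, 0], 0, 1],
  [[7, -0.6, 0], 0, 1],
  [[8, -0.6, 0], 0, 1],
])

```text
clock: 14.08
tool_pos: [0.4879, 0.2191, 0.0217]
eef_rot: [[0.997, -0.075, -0.018], [-0.075, -0.997, -0.004], [-0.017, 0.005, -1.0]]
ft_force: [-17.0, 2.9, 13.2]
opening: -0.0002
finger_force: 8.2
```

The force rises with a strong lean (Fz +13 N) about 20 mm before the stop, so this is the plunger climb and my leaning on the barrel. I'll take the lean off by raising z while holding the push.

Emit:
servo_tool([
  [[-2, 0.2, 1], 0, 1],
  [[-3, 0.2, 2], 0, 1],
  [[-3, 0.2, 2], 0, 1],
])

```text
clock: 14.33
tool_pos: [0.4896, 0.2188, 0.0231]
eef_rot: [[0.997, -0.077, -0.009], [-0.077, -0.997, -0.002], [-0.009, 0.003, -1.0]]
ft_force: [-6.4, 0.6, -0.7]
opening: -0.0001
finger_force: 3.7
```

```bash
python3 -c "
from h import *
s=status.get_state()
for k in('tool_pos','ft_force','torque','finger_force'):print(k,s[k])"
```

```text
tool_pos [0.48959183 0.21883251 0.02310111]
ft_force [-6.36377834  0.6295561  -0.72711419]
torque [ 0.25315493  1.59281624 -0.03328106]
finger_force 3.6987178260460496
```

Emit:
servo_tool([
  [[1, -0.1, 0.3], 0, 1],
  [[2, -0.2, 0.6], 0, 1],
  [[3, -0.2, 0.8], 0, 1],
  [[4, -0.3, 0.8], 0, 1],
  [[4, -0.3, 0.8], 0, 1],
])

```text
clock: 14.75
tool_pos: [0.4937, 0.2183, 0.0236]
eef_rot: [[0.997, -0.077, -0.01], [-0.077, -0.997, -0.003], [-0.01, 0.004, -1.0]]
ft_force: [-7.8, 1.1, 1.3]
opening: 0.0002
finger_force: 3.9
```

Emit:
servo_tool([
  [[1, -0.1, 0], 0, 1],
  [[2, -0.2, 0.2], 0, 1],
  [[3, -0.2, 0.2], 0, 1],
  [[4, -0.3, 0.2], 0, 1],
  [[5, -0.4, 0.2], 0, 1],
  [[5, -0.4, 0.2], 0, 1],
])

```text
clock: 15.25
tool_pos: [0.4983, 0.2179, 0.0236]
eef_rot: [[0.997, -0.077, -0.01], [-0.077, -0.997, -0.003], [-0.01, 0.004, -1.0]]
ft_force: [-6.4, 1.0, -1.7]
opening: -0.0004
finger_force: 3.8
```

Emit:
servo_tool([
  [[1, -0.1, 0], 0, 1],
  [[2, -0.2, 0], 0, 1],
  [[3, -0.2, 0], 0, 1],
  [[4, -0.3, 0], 0, 1],
  [[4, -0.3, 0], 0, 1],
])

```text
clock: 15.67
tool_pos: [0.5026, 0.2176, 0.0234]
eef_rot: [[0.997, -0.077, -0.01], [-0.077, -0.997, -0.003], [-0.01, 0.004, -1.0]]
ft_force: [-6.7, 1.5, -3.5]
opening: -0.0001
finger_force: 3.3
```

Emit:
servo_tool([
  [[0.5, 0, -0.2], 0, 1],
  [[1, -0.1, -0.4], 0, 1],
  [[1.5, -0.1, -0.4], 0, 1],
  [[2, -0.2, -0.4], 0, 1],
  [[2.5, -0.2, -0.4], 0, 1],
  [[2.5, -0.2, -0.4], 0, 1],
])

```text
clock: 16.17
tool_pos: [0.5051, 0.2174, 0.0229]
eef_rot: [[0.997, -0.077, -0.01], [-0.077, -0.997, -0.003], [-0.01, 0.004, -1.0]]
ft_force: [-6.1, 0.8, -4.5]
opening: 0.0001
finger_force: 3.2
```

Emit:
servo_tool([
  [[0.5, 0, 0], 0, 1],
  [[1, -0.1, 0], 0, 1],
  [[1.5, -0.1, 0], 0, 1],
  [[1.5, -0.1, 0], 0, 1],
])

```text
clock: 16.5
tool_pos: [0.5066, 0.2173, 0.0228]
eef_rot: [[0.997, -0.077, -0.01], [-0.077, -0.997, -0.003], [-0.01, 0.004, -1.0]]
ft_force: [-7.1, 0.5, -4.9]
opening: 0.0
finger_force: 3.2
```

Emit:
servo_tool([
  [[0.5, 0, 0], 0, 1],
  [[1, -0.1, 0], 0, 1],
  [[1, -0.1, 0], 0, 1],
])

```text
clock: 16.75
tool_pos: [0.5079, 0.2172, 0.0229]
eef_rot: [[0.997, -0.077, -0.009], [-0.077, -0.997, -0.003], [-0.009, 0.003, -1.0]]
ft_force: [-6.2, 0.7, -4.2]
opening: 0.0002
finger_force: 3.1
```

Emit:
servo_tool([
  [[0.5, 0, 0], 0, 1],
  [[1, -0.1, 0], 0, 1],
  [[1, -0.1, 0], 0, 1],
])

```text
clock: 17.0
tool_pos: [0.5081, 0.2173, 0.0228]
eef_rot: [[0.997, -0.077, -0.011], [-0.077, -0.997, -0.003], [-0.011, 0.004, -1.0]]
ft_force: [-7.9, 1.8, -3.9]
opening: -0.0001
finger_force: 3.7
```

Emit:
servo_tool([
  [[0.5, 0, 0], 0, 1],
  [[1, -0.1, 0], 0, 1],
  [[1, -0.1, 0], 0, 1],
])

```text
clock: 17.25
tool_pos: [0.5081, 0.2172, 0.0227]
eef_rot: [[0.997, -0.077, -0.013], [-0.077, -0.997, -0.003], [-0.012, 0.004, -1.0]]
ft_force: [-7.9, 2.3, -3.2]
opening: 0.0002
finger_force: 4.3
```

Emit:
servo_tool([
  [[0.5, 0, 0], 0, 1],
  [[1, -0.1, 0.2], 0, 1],
  [[1.5, -0.1, 0.2], 0, 1],
  [[1.5, -0.1, 0.2], 0, 1],
])

```text
clock: 17.58
tool_pos: [0.5081, 0.2172, 0.0227]
eef_rot: [[0.997, -0.076, -0.015], [-0.076, -0.997, -0.004], [-0.015, 0.005, -1.0]]
ft_force: [-11.6, 1.8, -3.4]
opening: -0.0001
finger_force: 5.2
```

Emit:
servo_tool([
  [[0.5, 0, 0], 0, 1],
  [[1, -0.1, 0.2], 0, 1],
  [[1, -0.1, 0.2], 0, 1],
])

```text
clock: 17.83
tool_pos: [0.5081, 0.2172, 0.0227]
eef_rot: [[0.997, -0.076, -0.017], [-0.076, -0.997, -0.004], [-0.017, 0.005, -1.0]]
ft_force: [-11.8, 2.6, -3.1]
opening: 0.0001
finger_force: 5.7
```

The stop is firm, with no movement at all. I'll push to about 14 N total, hold, then back off gently.

Emit:
servo_tool([
  [[0.5, 0, 0], 0, 1],
  [[1, -0.1, 0.2], 0, 1],
  [[1, -0.1, 0.2], 0, 1],
  [[1, -0.1, 0.2], 0, 1],
  [[1, -0.1, 0.2], 0, 1],
  [[1, -0.1, 0.2], 0, 1],
  [[1, -0.1, 0.2], 0, 1],
])

```text
clock: 18.42
tool_pos: [0.5081, 0.2172, 0.0227]
eef_rot: [[0.997, -0.075, -0.019], [-0.075, -0.997, -0.004], [-0.018, 0.006, -1.0]]
ft_force: [-12.7, 2.8, -3.6]
opening: 0.0003
finger_force: 6.3
```

```bash
python3 look.py w7; python3 -c "
from h import *
s=status.get_state()
for k in('tool_pos','ft_force','finger_force'):print(k,s[k])"
```

```text
[0.5957455  0.21010753 0.17823494] [0.50805771 0.21715044 0.02270295]
tool_pos [0.50805771 0.21715044 0.02270295]
ft_force [-12.7106481    3.04340899  -3.104551  ]
finger_force 6.282906895503402
```

Emit:
servo_tool([
  [[-3, 0.2, -0.5], 0, 1],
  [[-6, 0.5, -0.8], 0, 1],
  [[-9, 0.7, -0.8], 0, 1],
  [[-14, 1.1, 0], 0, 1],
  [[-24, 1.9, 0], 0, 1],
  [[-35, 2.8, 10], 0, 1],
  [[-40, 3.2, 45], 0, 1],
  [[-40, 3.2, 85], 0, 1],
  [[-40, 3.2, 110], 0, 1],
  [[-40, 3.2, 110], 0, 1],
])

```text
clock: 19.3
tool_pos: [0.482, 0.2225, 0.1413]
eef_rot: [[0.997, -0.079, 0.011], [-0.079, -0.997, 0.006], [0.011, -0.007, -1.0]]
ft_force: [0.6, 0.6, 0.0]
opening: 0.0001
finger_force: 0.0
```

```bash
python3 look.py w8
python3 - <<'E'
from h import *
import pickle
o=np.array([.530,.2147]);a=-.079;R=np.array([[np.cos(a),np.sin(a)],[-np.sin(a),np.cos(a)]])
d=pickle.load(open("w8.pkl","rb"));hsv=cv2.cvtColor(d["pixels"],cv2.COLOR_RGB2HSV).astype(int)
def V(u,v,z):return (R@(onz(d,u,v,z)[:2]-o)*1e3).round(1)
def P(x,y,z): 
    w=R.T@np.array([x,y])/1e3+o;return proj(d,[*w,z/1e3])
u,_=P(-5,0,64.3);u=int(round(u));w=(hsv[...,1]<40)&(hsv[...,2]>150)
v0=int(P(-11,0,64.3)[1]);print("expected cap edge px",u,v0)
col=[(v,hsv[v,u].tolist()) for v in range(v0-14,v0+14,2)];print(col)
for x in range(-16,-4,2):print(x,np.round(P(x,0,64.3),1))
ub=int(P(25,13,54)[0]); print("brass/prong column",ub,[(v,hsv[v,ub].tolist()) for v in range(int(P(45,13,54)[1]),int(P(16,13,54)[1]),2)])
print([ (x,np.round(P(x,13,54),1)) for x in(20,30,34,40)])
print(np.round(P(33,0,44.3),1),status.get_state()["ft_force"])
E
```

```text
[0.56503002 0.21353961 0.29927598] [0.48076827 0.22190757 0.13912164]
expected cap edge px 285 165
[(151, [17, 41, 222]), (153, [26, 31, 232]), (155, [26, 16, 243]), (157, [26, 16, 242]), (159, [26, 18, 242]), (161, [26, 17, 242]), (163, [26, 33, 223]), (165, [28, 34, 143]), (167, [22, 31, 146]), (169, [28, 41, 176]), (171, [23, 46, 189]), (173, [23, 43, 189]), (175, [23, 41, 187]), (177, [22, 43, 190])]
-16 [285.3 173. ]
-14 [285.3 170. ]
-12 [285.3 167.1]
-10 [285.3 164.1]
-8 [285.3 161.1]
-6 [285.3 158.1]
brass/prong column 265 [(77, [60, 13, 101]), (79, [48, 11, 111]), (81, [18, 11, 112]), (83, [48, 11, 115]), (85, [42, 11, 113]), (87, [50, 14, 106]), (89, [55, 15, 101]), (91, [47, 18, 101]), (93, [98, 11, 94]), (95, [19, 168, 232]), (97, [21, 174, 237]), (99, [22, 170, 239]), (101, [23, 161, 242]), (103, [22, 170, 241]), (105, [24, 166, 242]), (107, [23, 165, 242]), (109, [24, 164, 243]), (111, [24, 163, 245]), (113, [20, 178, 247]), (115, [110, 96, 24]), (117, [75, 32, 32]), (119, [110, 21, 37]), (121, [50, 21, 36])]
[(20, array([265.9, 116.8])), (30, array([265.7, 101.3])), (34, array([265.6,  95. ])), (40, array([265.5,  85.4]))]
[285.3  96.4] [-0.8434963  -0.42943916 -0.22193439]
```

The brass butts directly against the prong with no gap (row 94). The cap edge gives rear x ≈ 34 mm, which matches the stop, and the arm is clear. I'll hand it in.

```bash
python3 -c "
from cell import arm
print(arm.job_done())"
```

```text
the job is handed in; nothing more can be done
None
```

The barrel lies on both flanks under the hold-down, with its eyepiece end against the back stop in the last wrist-camera measurement and the arm clear. I pushed with at most about 13 N at the stop (17 N earlier, at the plunger) and handed the job in; the hand-in returned no verdict.

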